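# Lean a tile in the angle jig and index its rotary stop to the third click

## Task

Take the tile offcut out of the slotted wooden block and lean it, on the same long edge it stands on, back against the two sloped struts of the angle jig, about centred between them, and let go of it. Then grip the bar handle of the jig's indexing stop and turn it clockwise (seen from above), counting the clicks, to the third stop and not beyond, so that the stop arm lies across in front of the tile's foot. Finish while still gripping the handle at the third stop, and leave the other tools on the bench alone.

Things in the scene. Friction and masses are not known exactly. Their poses are not given: they have to be found in the camera images.
- jig: Angle jig, fixed: plywood base 190 (x) x 225 (y) x 12 mm, carrying two sloped aluminium struts (left half) and an indexing stop (right half, spindle axis at jig x = 6, y = -45 mm). Origin on the bench, 5 mm beyond the base's middle. x points the way the struts lean back (away from the robot, within its yaw of 0.3 rad), y left, z up.
- lean_spot (a point): Point on the base's top (z = 12 mm) midway between the struts, at jig x = 50, y = 45 mm; axes as the jig. Struts: 14 mm wide, middles 36 mm either side (58 mm clear between, room for a finger); front faces start on the base at jig x = 46 mm and lean back (to +x) 20 degrees from upright; tops 66 mm above the bench.
- tile_center (a point): Middle of the loose terracotta tile: 104 mm long, 75 mm tall, 14 mm thick, 0.08 to 0.17 kg, upright in the block's slot. x up along the tile (within 3 degrees), y along it, z out of the face toward the robot. Foot edge 37 mm below, top edge about 36 mm above; top corner at -y is cut away (full height from y = -8 to +38 mm). Grip across the thickness 20 mm above this point.
- tile: The same tile, no other thing; origin 8 mm to -y of the centre point, on the face away from the robot; same axes. When it lies flat on the struts its rear lower edge stands on the base at jig x = 46 mm and its centre point is at about jig x = 52, y = 45, z = 50 mm (if centred). Friction keeps it leaning there.
- rack: Slotted wooden block, fixed: 75 x 130 x 36 mm, origin at the middle of its underside. The slot runs along its y through the middle, 19 mm wide, open at the ends, floor 12 mm above the bench. The tile standing in it reaches about 86 mm above the bench.
- index_handle: Spindle with its black bar handle: bar 44 mm long, 14 mm thick, 60 to 100 mm above the bench. Origin on the spindle axis on the base's top, 12 mm above the bench, z up. Its x is the jig's x at joint 0 and turns clockwise with the joint. The bar lies at 165.6 degrees counter-clockwise from this x (so, at home, nearly toward the robot), above the stop arm.
- handle_grip (a point): Point on the spindle axis, 84 mm above the bench, where to grip the bar across its 14 mm thickness from above. Axes as index_handle.
- stop_tip (a point): Tip of the steel stop arm that turns with the spindle: 77 mm from the axis, 10 mm wide, 18 to 27 mm above the bench. At the third stop it points along jig +y, some 20 mm in front of the foot of a tile lying flat on the struts; toward the fourth it would strike the tile. A score mark on the base lies under the arm at each stop.
- index_stop (a joint): Spindle angle, rad: 0 = home end (start), grows clockwise from above. A spring plunger drops between teeth of the star wheel (60 mm across, 38 to 48 mm above the bench) at 0.44, 0.88, 1.32, 1.76: first to fourth stop; 1.76 is the end. Leaving a stop takes up to about 0.2 N m; well past half-way it snaps on into the next and stays.
- try_square: Steel try square, a bystander lying behind, 197 x 111 x 18 mm.
- wood_offcut: Wood offcut, a bystander lying behind, 45 x 140 x 32 mm.
- pencil: Carpenter's pencil, a bystander lying behind, 9 x 165 x 8 mm.
There are look-alikes about, which are no part of the job. Leave any green look-alike of the tile alone.

How it is judged:
By the outcome, as a careful person would: the job done as asked, in the order asked, and still so for the second after the job is handed in, while the arm keeps its last pose, push and grip.
It also fails if it takes over 51 s, if anything falls off the work surface, if the arm or the gripper's body presses on something with over 40 N, if the wrist force passes 120 N, or if a joint passes its speed limit or range.

## Robot

A 6-joint arm with a two-finger parallel gripper is mounted at the origin on a cart in front of the work surface, level with it; the furniture and walls round the work are solid. World frame = base frame: x ahead of the robot, y to its left, z up, the work surface at z = 0. Lengths are in m, angles in rad, forces in N, time in s.
With the tool pointing down it reaches from about 0.325 to 0.9 m from the base axis. Payload 3.5 kg.
Tool frame: the origin (TCP) lies at the very end of the fingers, on their centre line; the grasp point (between the pads) lies bot.tcp_to_grasp behind it (bot.tcp_to_grasp is the distance from the TCP to the grasp point, in m); z points along the fingers, y is the direction in which the jaws open and shut (so a half turn about z gives the same grasp; the last joint's range is limited). The gripper opens to 85 mm and grips with 20 to 120 N. Pads are 22 mm wide; open, the fingers measure 114 mm over their backs; the gripper's body (76 mm by 85 mm) begins 54 mm behind the grasp point. The pads swing forward as they close: fully open they stand 13 mm farther back than shut.
Start: joints at [-1.402, 0.276, -0.026, 1.268, 0, 1.467], TCP at [0.168, -0.602, 0.231] pointing down, gripper open.
Joint ranges: [-3.12, 3.12], [-0.85, 1.88], [-1.08, 1.24], [-1.95, 2.15], [-1.57, 1.53], [-3.14, 3.14]. Speed limits (rad/s): [2.57, 2.57, 3.14, 3.14, 3.14, 3.14].

## Interface

Orientations are given as a unit quaternion [w, x, y, z].
In Python, from rig import readout, vision, bot gives the robot as it stands.
- The arm moves only by the tool drive_tool, never from a script. Its argument "commands" is a list that holds one entry, the list of rows, each a list of 7 numbers: the shift along the tool's x, y, z in m, then the turn, a rotation vector about the tool's x, y, z in rad, then the closure, from 0 (fully open) to 1 (shut). A call has 1 to 20 rows; each row is the pose to reach, as a shift and turn from the pose measured when the call began, along the tool's axes at that moment; what a row does not reach only later rows make up. A row lasts 1/10 s, in which the tool goes at most 50 mm and 8.59 degrees, less where a joint would pass 70% of its speed; a pose out of reach is approached as far as the arm can. A call with a gripper value outside its range is refused whole. The fingers move at their own pace and stop on an object; "grip_force" is the grip in N (left out, the last holds). Time passes only in rows, so rows that repeat a pose let the fingers close. It gives the time, the measured TCP pose, the force and the opening at its end, in the units of the state.
- readout.read_state(): the state, without advancing time (a new reading comes with each control period).
- vision.read_camera(name): name is "scene" or "top" or "wrist"; returns the picture (480x640x3 uint8, blue, green, red); there is no depth.
- vision.get_calibration(name): a dict with "K" (3x3 intrinsics, pixels), "k1" (the pictures are not rectified: a ray, as slopes to the right and down, at radius r is drawn at 1 + k1 r^2 times it, then the intrinsics apply), "extrinsics" (4x4, takes a point from world to camera coordinates). Camera axes: x right, y down, z forward; pixel columns grow to the right and rows downward; lengths in m; the calibration is good to about 2 mm. A picture is of the moment at which its call begins: read the wrist's pose just before it. get_calibration takes no time and is no camera call; for the wrist camera it gives the pose at the moment of the call.
- bot.close_job(): hands the job in, once; it reports no verdict.
The state is a dict: "time": time; "joint_pos": joint angles; "joint_vel": joint speeds; "joint_efforts": joint torques, N m; "ee_pos": TCP position; "ee_rot": TCP orientation; "contact_force": force on the tool from outside, world axes, zero at the start; "wrist_torque": the same for the moment, N m; "gripper_width": finger opening in m.
Only numpy, scipy, OpenCV 4.12 (cv2) and the standard library are available. Lean on these libraries where they do the work, as an engineer would, in place of code of your own. Each camera call takes 0.05 s, during which the arm holds its last target.

## Working session

There is one attempt and no reset: what is moved stays moved. The work goes in short steps, Python scripts to look and compute and a tool call to move; the robot and the scene stay as the last step left them, time stands still between calls to the robot, and variables do not carry over. Pictures are saved under pics/ and viewed, and the job is handed in when it is done.

Besides the shell and the picture viewer there is one more tool, called after "Call:" by a JSON object that holds its "api" and its "payload". drive_tool: Moves the arm, as the interface text tells. Its arguments: {"type":"object","properties":{"commands":{"type":"array","items":{"type":"array","items":{"type":"array","items":{"type":"number"}}}},"grip_force":{"type":"number"}},"required":["commands"]}

```bash
ls; mkdir -p pics
python3 - <<'E'
from rig import readout, vision, bot
import cv2
s=readout.read_state(); print(s); print(bot.tcp_to_grasp)
for n in ["scene","top","wrist"]:
    im=vision.read_camera(n); cv2.imwrite(f"pics/{n}0.png",im); c=vision.get_calibration(n); print(n,c)
E
```

```text
pics
{'time': 0.0, 'joint_pos': array([-1.40239702e+00,  2.77146447e-01, -2.78829924e-02,  1.26798953e+00,
        2.55973407e-05,  1.46737674e+00]), 'joint_vel': array([ 0.00146572,  0.00022687, -0.0005327 ,  0.00067154, -0.00057422,
        0.00016592]), 'joint_efforts': array([ 1.60058324e-03, -4.45514417e+01,  2.95203102e+01,  1.65990513e-02,
       -1.65134402e-06, -1.24625353e-05]), 'ee_pos': array([ 0.16765811, -0.60129055,  0.23015035]), 'ee_rot': array([-1.11115002e-03,  9.90777909e-01,  1.35491331e-01, -2.33083986e-05]), 'contact_force': array([ 0.68120243,  0.50196292, -0.5723889 ]), 'wrist_torque': array([0.00707532, 0.04091679, 0.00253098]), 'gripper_width': 0.08504560905775364}
0.0187
scene {'K': array([[479.22930337,   0.        , 321.4116166 ],
       [  0.        , 479.22930337, 239.24147949],
       [  0.        ,   0.        ,   1.        ]]), 'k1': -0.047360063179540314, 'extrinsics': array([[ 0.82394288, -0.56662364, -0.00746856, -0.52773787],
       [-0.38134847, -0.54468417, -0.74692202,  0.28836637],
       [ 0.41915567,  0.6182692 , -0.6648697 ,  0.67700845],
[... 271 characters left out ...]
array([[-0.01183854, -0.99976988,  0.01788929, -0.02999692],
       [-0.99156249,  0.00942798, -0.12928629,  0.59275404],
       [ 0.12908788, -0.01926891, -0.99144593,  1.21436314],
       [ 0.        ,  0.        ,  0.        ,  1.        ]])}
wrist {'K': array([[384.98648701,   0.        , 319.14551257],
       [  0.        , 384.98648701, 239.52467271],
       [  0.        ,   0.        ,   1.        ]]), 'k1': -0.07235956197555123, 'extrinsics': array([[ 0.26908529, -0.96311287, -0.00259127, -0.62372196],
       [-0.9107988 , -0.25534204,  0.32441638, -0.04258842],
       [-0.31311125, -0.08493555, -0.94591083,  0.3815641 ],
       [ 0.        ,  0.        ,  0.        ,  1.        ]])}
```

View pics/scene0.png

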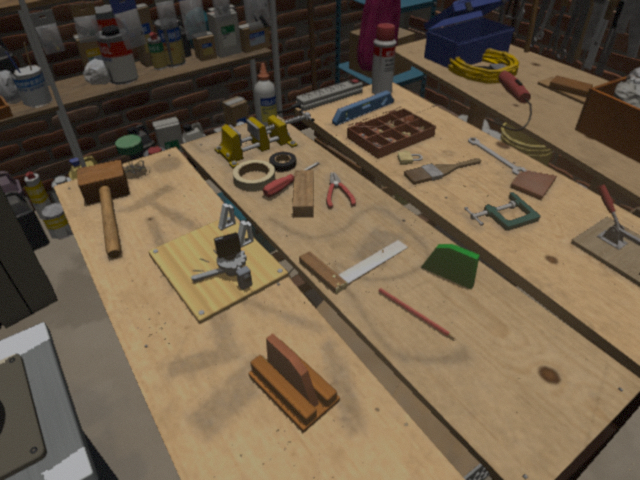

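View pics/top0.png

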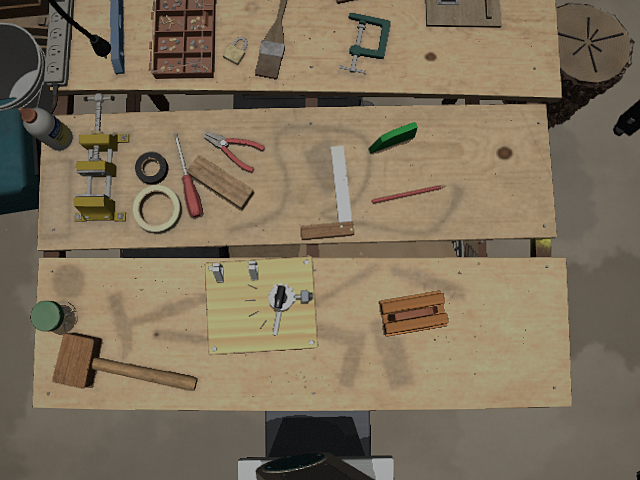

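View pics/wrist0.png

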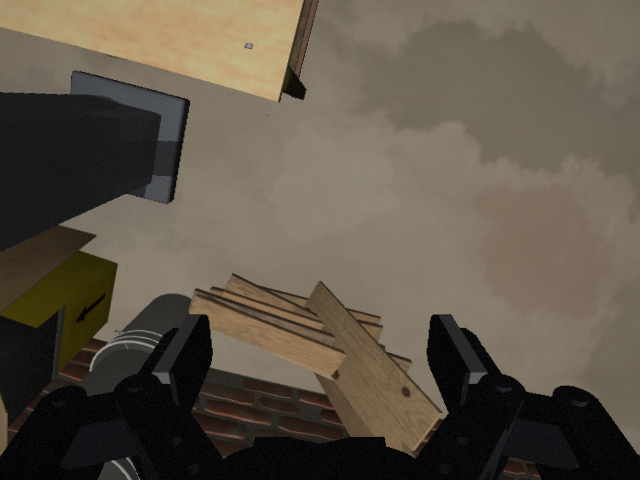

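The scene view shows the terracotta tile in the rack at (290,365), and the jig at (220,265). In the top view the rack is at (413,313) and the jig at (262,305). Things that could be taken for the tile:
- **Terracotta slab in the rack:** scene (290,365)
- **Green look-alike:** scene (452,263)
- **Brown flat piece on the far bench:** scene (533,183)
- **Wood offcut:** scene (303,192)

I choose the terracotta slab in the rack, and I'll check it in close crops.

```bash
cat > h.py <<'E'
import numpy as np, cv2
from scipy.spatial.transform import Rotation as R
def und(px,c):
    p=np.array(px,float).reshape(-1,2); K=c["K"]
    d=np.c_[(p[:,0]-K[0,2])/K[0,0],(p[:,1]-K[1,2])/K[1,1]]; u=d.copy()
    for _ in range(30): u=d/(1+c["k1"]*(u**2).sum(1))[:,None]
    return u
def rays(px,c):
    u=und(px,c); E=c["extrinsics"]; r=E[:3,:3]
    D=np.c_[u,np.ones(len(u))]@r; o=-r.T@E[:3,3]
    return o,D
def onz(px,c,z):
    o,D=rays(px,c); t=(z-o[2])/D[:,2]; return o+D*t[:,None]
def proj(P,c):
    P=np.array(P,float).reshape(-1,3);E=c["extrinsics"];q=P@E[:3,:3].T+E[:3,3]
    u=q[:,:2]/q[:,2:]; u=u*(1+c["k1"]*(u**2).sum(1))[:,None]
    return u@c["K"][:2,:2].T+c["K"][:2,2]
def quat(q): return R.from_quat([q[1],q[2],q[3],q[0]])
E
python3 - <<'E'
import cv2
t=cv2.imread('pics/top0.png'); s=cv2.imread('pics/scene0.png')
a=cv2.resize(t[250:360,195:325],None,fx=6,fy=5.4,interpolation=3)
b=cv2.resize(t[280:345,370:460],None,fx=8,fy=8,interpolation=3)
c=cv2.resize(s[325:435,240:350],None,fx=5,fy=5,interpolation=3)
d=cv2.resize(s[195:325,145:295],None,fx=5,fy=4.6,interpolation=3)
a=cv2.resize(t[250:360,195:325],None,fx=5,fy=5,interpolation=3)
d=cv2.resize(s[195:325,145:295],None,fx=4,fy=4,interpolation=3)
for n,i in zip("abcd",[a,b,c,d]): cv2.imwrite(f"pics/c_{n}.png",i)
E
```

```text
(no output)
```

View pics/c_a.png

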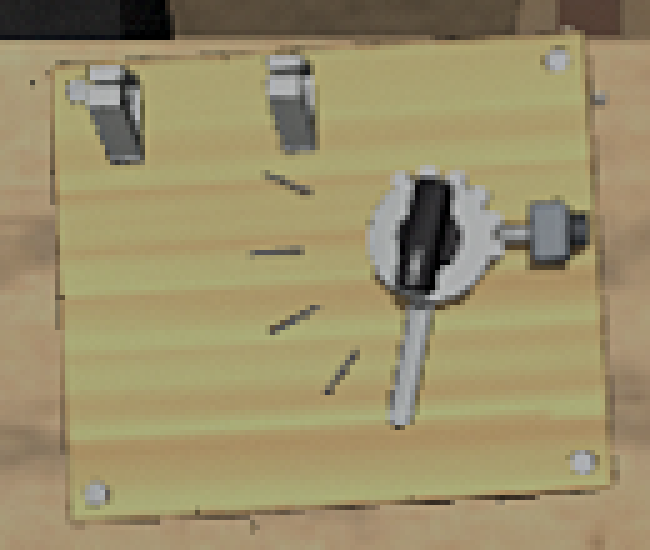

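View pics/c_b.png

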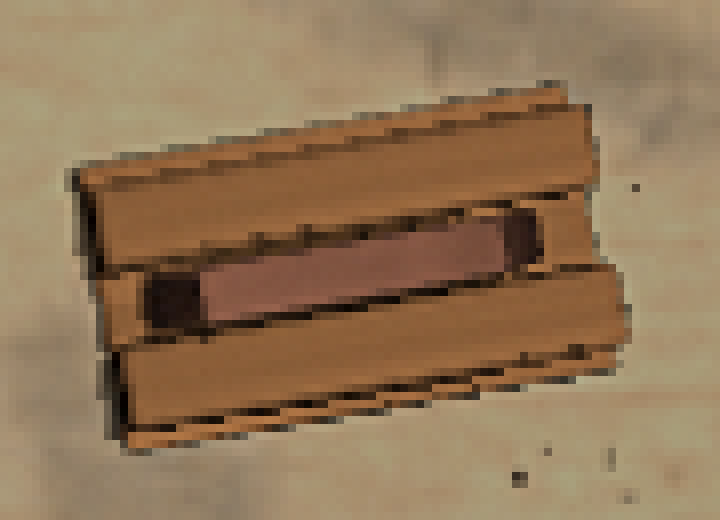

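View pics/c_c.png

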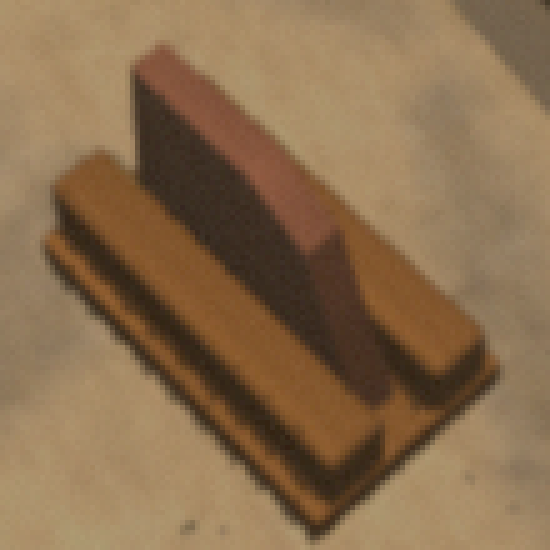

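View pics/c_d.png

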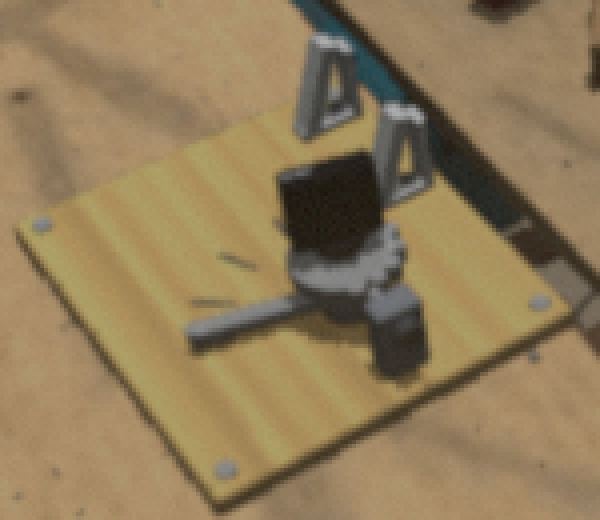

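Run:
```python
from h import *; from rig import vision
c=vision.get_calibration("top"); s=vision.get_calibration("scene")
f=lambda L,k,o:(np.array(L,float)+.5)/k-.5+np.array(o)
np.set_printoptions(precision=4,suppress=True)
A=onz(f([[55,65],[582,32],[608,487],[70,520]],5,(195,250)),c,.012)
print(A); print(np.linalg.norm(np.roll(A,-1,0)-A,axis=1))
m=A.mean(0); yl=(A[0]-A[1]+A[3]-A[2]); xl=(A[0]-A[3]+A[1]-A[2]); print("mid",m,"yaw",np.arctan2(-yl[0],yl[1]),np.arctan2(xl[1],xl[0]))
# scene base corners: left, bottom, right
S=onz(f([[18,232],[220,500],[578,310]],4,(145,195)),s,.012); print("scene",S)
# screws / arm / handle top
H=onz(f([[433,178],[417,292]],5,(195,250)),c,.1); print("handle ends top",H, H.mean(0))
T=onz(f([[402,425],[425,305]],5,(195,250)),c,.027); print("tip",T)
St=onz(f([[126,161],[301,150]],5,(195,250)),c,.012); print("strut foot",St)
L=onz(f([[203,297]],8,(370,280)),c,.086);print("tile +y top end",L)
Rr=onz(f([[505,245]],8,(370,280)),c,.04);print("tile -y end, z.04",Rr)
Q=onz(f([[97,180],[590,108],[625,340],[130,428]],8,(370,280)),c,.036);print("rack top",Q,Q.mean(0))
print("scene tile top left", onz(f([[135,65],[165,45],[250,175],[310,240],[340,225]],5,(240,325)),s,.086))
Q=onz(f([[85,157],[480,340],[335,470],[58,190],[105,155]],5,(240,325)),s,.036);print("sc rack top",Q)
```

```text
[[ 0.5526  0.2252  0.012 ]
 [ 0.5644  0.0052  0.012 ]
 [ 0.3764 -0.004   0.012 ]
 [ 0.3648  0.2171  0.012 ]]
[0.2204 0.1882 0.2214 0.1879]
mid [0.4645 0.1109 0.012 ] yaw 0.0528453249719117 0.045698844848897476
scene [[ 0.366   0.2077  0.012 ]
 [ 0.3801 -0.0079  0.012 ]
 [ 0.5673  0.0014  0.012 ]]
handle ends top [[0.499  0.0619 0.1   ]
 [0.4552 0.0682 0.1   ]] [0.4771 0.0651 0.1   ]
tip [[0.4029 0.0794 0.027 ]
 [0.4514 0.0699 0.027 ]]
strut foot [[0.5123 0.1951 0.012 ]
 [0.5162 0.1222 0.012 ]]
tile +y top end [[ 0.436  -0.1584  0.086 ]]
tile -y end, z.04 [[ 0.4481 -0.2414  0.04  ]]
rack top [[ 0.4662 -0.1381  0.036 ]
 [ 0.4828 -0.2652  0.036 ]
 [ 0.4236 -0.2723  0.036 ]
 [ 0.4034 -0.1452  0.036 ]] [ 0.444  -0.2052  0.036 ]
scene tile top left [[ 0.4343 -0.1585  0.086 ]
 [ 0.4453 -0.1572  0.086 ]
 [ 0.4421 -0.2103  0.086 ]
 [ 0.4446 -0.2378  0.086 ]
 [ 0.454  -0.2385  0.086 ]]
sc rack top [[ 0.4192 -0.1452  0.036 ]
 [ 0.4829 -0.266   0.036 ]
 [ 0.4262 -0.2758  0.036 ]
 [ 0.4066 -0.1511  0.036 ]
 [ 0.4247 -0.1481  0.036 ]]
```

```bash
cat >> h.py <<'E'
def pose(psi,tilt=0):
    """tool down, tool x at world yaw psi; then tilt about tool x (rad)"""
    return R.from_euler('z',psi)*R.from_euler('x',np.pi)*R.from_euler('x',tilt)
def go(pos,Rt):
    from rig import readout
    s=readout.read_state(); R0=quat(s['ee_rot'])
    d=R0.inv().apply(np.array(pos)-s['ee_pos']); r=(R0.inv()*Rt).as_rotvec()
    print("t",round(s['time'],2),"shift",d.round(4),"rot",r.round(4),"rows>=",np.linalg.norm(d)/.05,np.degrees(np.linalg.norm(r))/8.59)
E
python3 - <<'E'
from h import *
from rig import vision
E=vision.get_calibration("wrist")["extrinsics"]; print(-E[:3,:3].T@E[:3,3])
go([.444,-.2015,.20],pose(1.571+.14))
E
```

```text
[ 0.24851694 -0.5791809   0.37312576]
t 0.15 shift [ 0.3735 -0.3111  0.031 ] rot [-1.3000e-03 -1.4000e-03 -1.4393e+00] rows>= 9.74152276012641 9.599895021840505
```

Call:
{"api": "drive_tool", "payload": {"commands": [[[0.0374, -0.0311, 0.003, 0, 0, -0.144, 0], [0.0747, -0.0622, 0.006, 0, 0, -0.288, 0], [0.112, -0.0933, 0.009, 0, 0, -0.432, 0], [0.149, -0.1244, 0.012, 0, 0, -0.576, 0], [0.187, -0.1555, 0.015, 0, 0, -0.72, 0], [0.224, -0.1867, 0.018, 0, 0, -0.864, 0], [0.261, -0.2178, 0.021, 0, 0, -1.008, 0], [0.299, -0.2489, 0.024, 0, 0, -1.152, 0], [0.336, -0.28, 0.028, 0, 0, -1.296, 0], [0.3735, -0.3111, 0.031, -0.0013, -0.0014, -1.4393, 0], [0.3735, -0.3111, 0.031, -0.0013, -0.0014, -1.4393, 0], [0.3735, -0.3111, 0.031, -0.0013, -0.0014, -1.4393, 0], [0.3735, -0.3111, 0.031, -0.0013, -0.0014, -1.4393, 0]]]}}

```text
time: 1.45
ee_pos: [0.4435, -0.202, 0.1999]
ee_rot: [-0.0, 0.656, 0.754, -0.0]
contact_force: [-0.5, 0.6, 0.7]
gripper_width: 0.0854
```

Run:
```python
from h import *
from rig import vision,readout
s=readout.read_state(); print(s['time'],s['ee_pos'],s['joint_pos'].round(3),s['contact_force'])
c=vision.get_calibration("wrist"); im=vision.read_camera("wrist"); cv2.imwrite('pics/w1.png',im)
np.save('w1.npy',c,allow_pickle=True)
```

```text
1.45 [ 0.44349701 -0.2020175   0.19988942] [-0.56   0.052 -0.361  1.157 -0.     0.872] [-0.51129277  0.55440491  0.71334363]
```

View pics/w1.png

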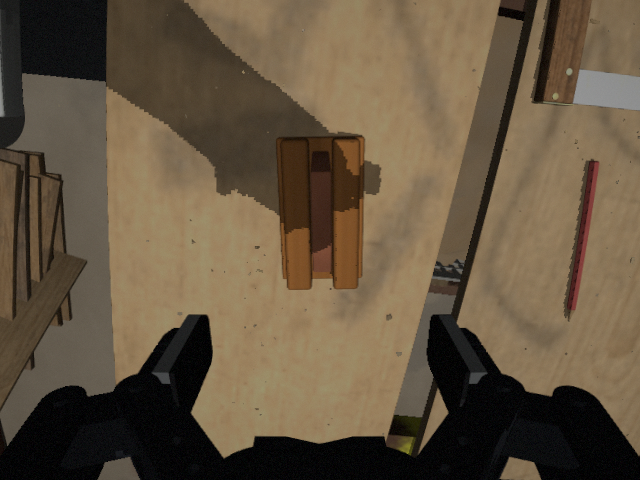

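The wrist view shows the tile upright in the rack slot at about (321,210), partly in shadow. I'll zoom in on it.

Run:
```python
import cv2
im=cv2.imread('pics/w1.png'); c=cv2.resize(im[125:300,265:385],None,fx=3.4,fy=3.4,interpolation=3)
c=cv2.convertScaleAbs(c,alpha=1.8,beta=10); cv2.imwrite('pics/w1c.png',c)
```

```text
(no output)
```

View pics/w1c.png

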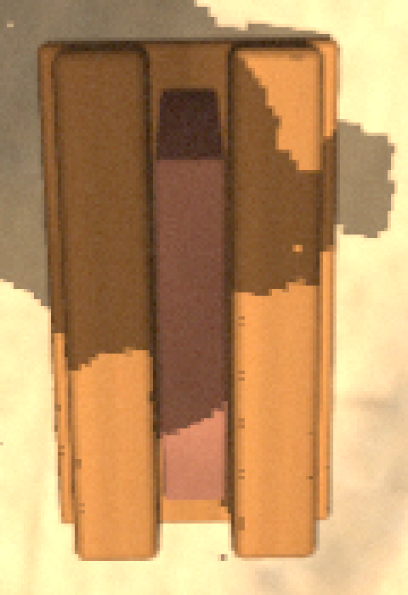

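The crop shows the terracotta top edge, with its +y end at crop (155–224,158), the end face running down to y=88, and the sloped -y end at y≈500.

Run:
```python
from h import *
c=np.load('w1.npy',allow_pickle=True).item()
f=lambda L,k,o:(np.array(L,float)+.5)/k-.5+np.array(o)
np.set_printoptions(precision=4,suppress=True)
o=(265,125)
P=onz(f([[155,158],[224,158],[155,300],[227,300]],3.4,o),c,.086); print(P); 
print("foot +y",onz(f([[161,88],[217,88]],3.4,o),c,.012))
print("foot -y",onz(f([[163,500],[224,500]],3.4,o),c,.045))
q=onz(f([[58,45],[148,48],[232,48],[322,42],[78,558],[157,558],[234,556],[315,556]],3.4,o),c,.036);print(q,q.mean(0))
```

```text
[[ 0.4317 -0.1593  0.086 ]
 [ 0.445  -0.1574  0.086 ]
 [ 0.4354 -0.1878  0.086 ]
 [ 0.4499 -0.1857  0.086 ]]
foot +y [[ 0.4307 -0.1534  0.012 ]
 [ 0.4444 -0.1514  0.012 ]]
foot -y [[ 0.4446 -0.2491  0.045 ]
 [ 0.4596 -0.247   0.045 ]]
[[ 0.4062 -0.1445  0.036 ]
 [ 0.4266 -0.1424  0.036 ]
 [ 0.4456 -0.1397  0.036 ]
 [ 0.4657 -0.1355  0.036 ]
 [ 0.4254 -0.2724  0.036 ]
 [ 0.4457 -0.2695  0.036 ]
 [ 0.4653 -0.2661  0.036 ]
 [ 0.4861 -0.2632  0.036 ]] [ 0.4458 -0.2042  0.036 ]
```

Run:
```python
from h import *
go([.444,-.1965,.0503],pose(1.721))
```

```text
t 1.5 shift [0.0058 0.0015 0.1497] rot [-0.0003  0.0002 -0.0122] rows>= 2.9959715658976114 0.08140722056613232
```

Call:
{"api": "drive_tool", "payload": {"commands": [[[0.0058, 0.0015, 0.03, 0, 0, -0.012, 0], [0.0058, 0.0015, 0.06, 0, 0, -0.012, 0], [0.0058, 0.0015, 0.09, 0, 0, -0.012, 0], [0.0058, 0.0015, 0.12, 0, 0, -0.012, 0], [0.0058, 0.0015, 0.14, 0, 0, -0.012, 0], [0.0058, 0.0015, 0.1497, 0, 0, -0.012, 0], [0.0058, 0.0015, 0.1497, 0, 0, -0.012, 0], [0.0058, 0.0015, 0.1497, 0, 0, -0.012, 0.3], [0.0058, 0.0015, 0.1497, 0, 0, -0.012, 0.6], [0.0058, 0.0015, 0.1497, 0, 0, -0.012, 0.8], [0.0058, 0.0015, 0.1497, 0, 0, -0.012, 1], [0.0058, 0.0015, 0.1497, 0, 0, -0.012, 1], [0.0058, 0.0015, 0.1497, 0, 0, -0.012, 1], [0.0058, 0.0015, 0.1497, 0, 0, -0.012, 1], [0.0058, 0.0015, 0.1497, 0, 0, -0.012, 1]]], "grip_force": 50}}

```text
time: 3.0
ee_pos: [0.4445, -0.1967, 0.0509]
ee_rot: [0.0, 0.652, 0.758, -0.0]
contact_force: [-0.3, -0.3, 5.3]
gripper_width: 0.0137
```

Run:
```python
from h import *
from rig import vision,readout
s=readout.read_state(); print(s['time'],s['ee_pos'],s['gripper_width'],s['contact_force'])
im=vision.read_camera("scene"); cv2.imwrite('pics/s2.png',cv2.resize(im[240:480,180:420],None,fx=2.5,fy=2.5))
```

```text
3.0 [ 0.44452265 -0.19674362  0.05087732] 0.013702463184030502 [-0.27498677 -0.27663682  5.26419318]
```

View pics/s2.png

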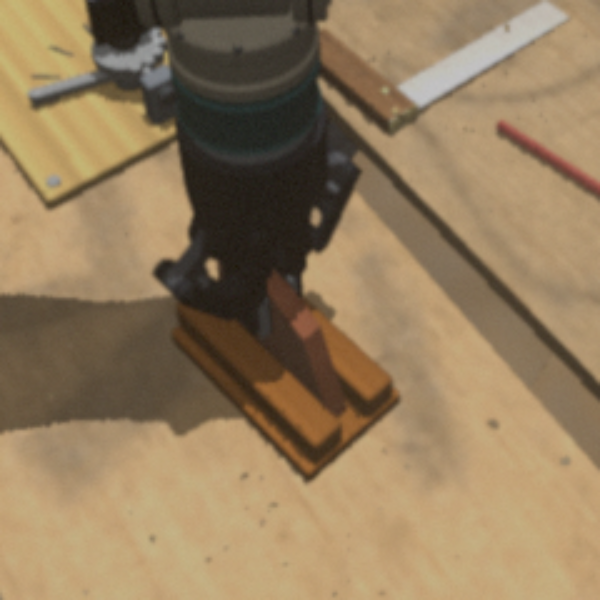

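```bash
cat >> h.py <<'E'
O=np.array([.4697,.1108]); YAW=.05
def jw(x,y,z):
    c,s=np.cos(YAW),np.sin(YAW); return [O[0]+x*c-y*s,O[1]+x*s+y*c,z]
E
python3 - <<'E'
from h import *
go([.4445,-.1967,.22],pose(1.721))
go(jw(.03,.045,.22),pose(1.571+YAW))
E
```

```text
t 3.05 shift [-1.000e-04  0.000e+00 -1.691e-01] rot [ 0.0006  0.0009 -0.0001] rows>= 3.3817503883128572 0.006913090434787212
t 3.05 shift [ 0.342   0.1053 -0.1693] rot [0.0006 0.0008 0.0999] rows>= 7.917399688945769 0.6666360224438797
```

Call:
{"api": "drive_tool", "payload": {"commands": [[[0, 0, -0.03, 0, 0, 0, 1], [0, 0, -0.07, 0, 0, 0, 1], [0, 0, -0.12, 0, 0, 0, 1], [0, 0, -0.169, 0, 0, 0, 1], [0.03, 0.01, -0.169, 0, 0, 0.01, 1], [0.07, 0.022, -0.169, 0, 0, 0.02, 1], [0.11, 0.034, -0.169, 0, 0, 0.035, 1], [0.15, 0.046, -0.169, 0, 0, 0.05, 1], [0.19, 0.058, -0.169, 0, 0, 0.06, 1], [0.23, 0.07, -0.169, 0, 0, 0.07, 1], [0.27, 0.083, -0.169, 0, 0, 0.08, 1], [0.31, 0.095, -0.169, 0, 0, 0.09, 1], [0.342, 0.105, -0.169, 0, 0, 0.1, 1], [0.342, 0.105, -0.169, 0, 0, 0.1, 1], [0.342, 0.105, -0.169, 0, 0, 0.1, 1]]]}}

```text
time: 4.55
ee_pos: [0.4963, 0.1577, 0.2187]
ee_rot: [0.0, 0.688, 0.725, -0.001]
contact_force: [0.3, 0.4, -1.6]
gripper_width: 0.0134
```

Run:
```python
from h import *
from rig import vision,readout
s=readout.read_state(); print(s['time'],s['ee_pos'],s['gripper_width'],s['contact_force'],s['joint_pos'].round(2))
c=vision.get_calibration("wrist"); im=vision.read_camera("wrist"); cv2.imwrite('pics/w3.png',im); np.save('w3.npy',c,allow_pickle=True)
im=vision.read_camera("scene"); cv2.imwrite('pics/s3.png',cv2.resize(im[100:340,100:340],None,fx=2.5,fy=2.5))
```

```text
4.55 [0.49632652 0.15765374 0.21871806] 0.013401561373177228 [ 0.27924764  0.35199473 -1.60337912] [ 0.18  0.1  -0.27  1.2  -0.    1.7 ]
```

View pics/w3.png

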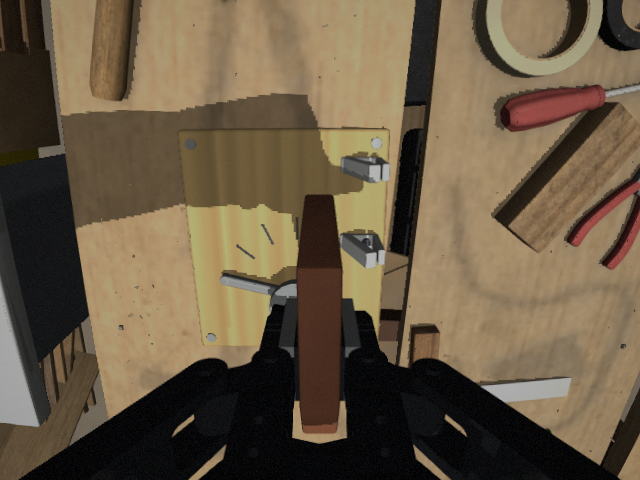

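View pics/s3.png

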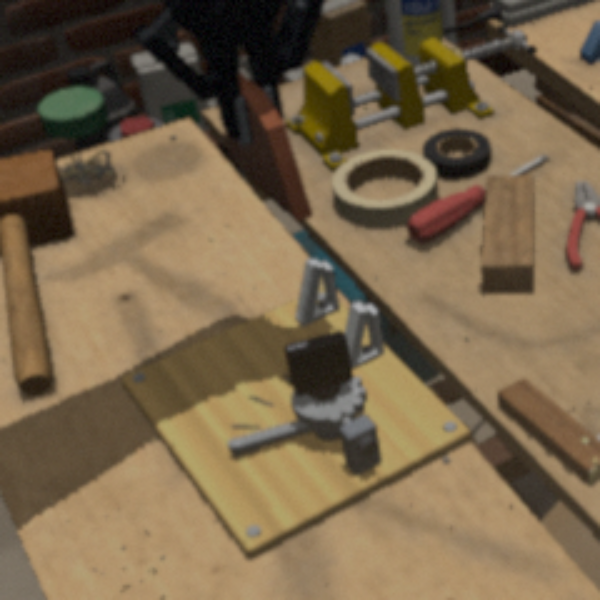

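The wrist view shows the struts at (365,168) and (362,248), and the tile hanging straight in the grip with its +y top edge at (321,268) and foot at (320,197).

Run:
```python
import cv2
im=cv2.imread('pics/w3.png'); c=cv2.resize(im[115:285,270:400],None,fx=4.5,fy=3.5,interpolation=3)
c=cv2.resize(im[115:285,270:400],None,fx=3.5,fy=3.5,interpolation=3)
cv2.imwrite('pics/w3c.png',cv2.convertScaleAbs(c,alpha=1.5))
```

```text
(no output)
```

View pics/w3c.png

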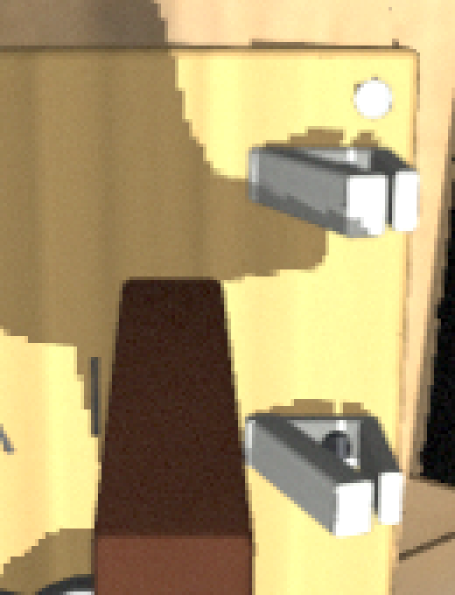

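Run:
```python
from h import *
c=np.load('w3.npy',allow_pickle=True).item()
f=lambda L,k,o:(np.array(L,float)+.5)/k-.5+np.array(o)
np.set_printoptions(precision=4,suppress=True)
o=(270,115)
def inj(P):
    d=P[:,:2]-O; cc,s=np.cos(YAW),np.sin(YAW); return np.c_[d[:,0]*cc+d[:,1]*s,-d[:,0]*s+d[:,1]*cc]*1000
print("strut feet front (46,88),(46,74),(46,16),(46,2)",inj(onz(f([[250,148],[251,198],[247,420],[247,462]],3.5,o),c,.012)))
print("strut tops (65.7..)",inj(onz(f([[348,176],[345,230],[338,484],[336,533]],3.5,o),c,.066)))
print("base corners (90,112)(-100,112)(-100,-112)",inj(onz([[388.5,128],[180,131],[205.5,346]],c,.012)))
print("tile foot +y",inj(onz(f([[122,282],[220,281]],3.5,o),c,.1798)))
print("tile top +y",inj(onz(f([[95,535],[252,535]],3.5,o),c,.2538)))
```

```text
strut feet front (46,88),(46,74),(46,16),(46,2) [[48.3376 87.6564]
 [48.8489 74.8316]
 [49.0123 14.2964]
 [49.2631  2.097 ]]
strut tops (65.7..) [[66.8837 88.1765]
 [66.7155 76.3041]
 [67.658  16.3388]
 [67.7228  3.8631]]
base corners (90,112)(-100,112)(-100,-112) [[  89.5834  113.1751]
 [ -94.9422  110.7755]
 [ -92.9746 -112.1861]]
tile foot +y [[21.9662 89.4317]
 [35.4064 89.6136]]
tile top +y [[22.3784 83.4019]
 [35.9729 83.4503]]
```

Run:
```python
from h import *
go(jw(.020,.045,.15),pose(1.571+YAW,.34))
go(jw(.036,.045,.075),pose(1.571+YAW,.34))
```

```text
t 4.65 shift [ 0.0008 -0.009   0.0691] rot [ 0.3391  0.0012 -0.0008] rows>= 1.392744688018452 2.2619965822692047
t 4.65 shift [0.0009 0.0071 0.144 ] rot [ 0.3391  0.0012 -0.0008] rows>= 2.8843313451336297 2.2619965822692047
```

Call:
{"api": "drive_tool", "payload": {"commands": [[[0, -0.003, 0.02, 0.11, 0, 0, 1], [0, -0.006, 0.04, 0.22, 0, 0, 1], [0.0008, -0.009, 0.069, 0.339, 0.001, 0, 1], [0.0008, -0.009, 0.069, 0.339, 0.001, 0, 1], [0.0008, -0.003, 0.095, 0.339, 0.001, -0.001, 1], [0.0008, 0.003, 0.12, 0.339, 0.001, -0.001, 1], [0.0009, 0.007, 0.144, 0.339, 0.001, -0.001, 1], [0.0009, 0.007, 0.144, 0.339, 0.001, -0.001, 1], [0.0009, 0.007, 0.144, 0.339, 0.001, -0.001, 1]]]}}

```text
time: 5.55
ee_pos: [0.5031, 0.1569, 0.0768]
ee_rot: [-0.116, 0.68, 0.714, -0.122]
contact_force: [-0.6, -0.5, 0.0]
gripper_width: 0.0138
```

Run:
```python
from h import *
from rig import vision,readout
s=readout.read_state(); print(s['time'],s['ee_pos'],s['gripper_width'],s['contact_force'])
im=vision.read_camera("wrist"); cv2.imwrite('pics/w4.png',im)
im=vision.read_camera("scene"); cv2.imwrite('pics/s4.png',cv2.resize(im[160:320,160:320],None,fx=3.7,fy=3.7,interpolation=3))
go(jw(.0480,.0445,.057),pose(1.571+YAW,.34))
go(jw(.0530,.0445,.053),pose(1.571+YAW,.34))
```

```text
5.55 [0.50307534 0.15691985 0.076796  ] 0.013796721655744788 [-0.56534195 -0.45983158  0.02978129]
t 5.65 shift [-0.0003  0.0174  0.0155] rot [ 0.0037 -0.0002 -0.0001] rows>= 0.4659352276151088 0.024926849813219878
t 5.65 shift [-0.0003  0.0234  0.0176] rot [ 0.0037 -0.0002 -0.0001] rows>= 0.5863765826672721 0.024926849813219878
```

View pics/w4.png

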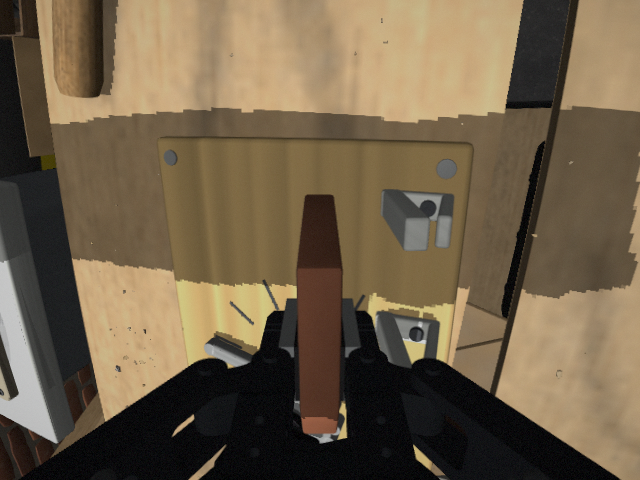

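View pics/s4.png

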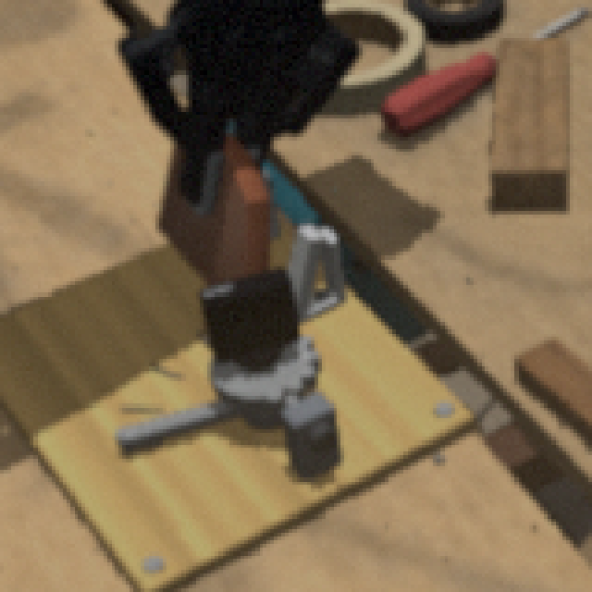

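Call:
{"api": "drive_tool", "payload": {"commands": [[[0, 0.005, 0.005, 0.003, 0, 0, 1], [0, 0.011, 0.01, 0.003, 0, 0, 1], [0, 0.0174, 0.0155, 0.003, 0, 0, 1], [0, 0.0174, 0.0155, 0.003, 0, 0, 1], [0, 0.0174, 0.0155, 0.003, 0, 0, 1], [0, 0.0174, 0.0155, 0.003, 0, 0, 1]]]}}

```text
time: 6.25
ee_pos: [0.5153, 0.1579, 0.0569]
ee_rot: [-0.117, 0.679, 0.714, -0.123]
contact_force: [-1.2, -0.1, -1.9]
gripper_width: 0.0133
```

Run:
```python
from h import *
from rig import vision,readout
s=readout.read_state(); print(s['time'],s['ee_pos'],s['gripper_width'],s['contact_force'])
d=s['ee_pos'][:2]-O; print(d)
go(jw(.0480,.0445,.0515),pose(1.571+YAW,.34))
go(jw(.0560,.0445,.0515),pose(1.571+YAW,.34))
```

```text
6.25 [0.51530063 0.15793902 0.05687161] 0.013306998622307735 [-1.19514511 -0.1431143  -1.91497306]
[0.04560063 0.04713902]
t 6.25 shift [-0.0003  0.0019  0.005 ] rot [ 0.0002 -0.0001 -0.0002] rows>= 0.10761944586207713 0.0018395180870741004
t 6.25 shift [-0.0003  0.0094  0.0024] rot [ 0.0002 -0.0001 -0.0002] rows>= 0.19448511658874154 0.0018395180870741004
```

Call:
{"api": "drive_tool", "payload": {"commands": [[[0, 0.002, 0.0005, 0, 0, 0, 1], [0, 0.004, 0.001, 0, 0, 0, 1], [0, 0.0058, 0.0015, 0, 0, 0, 1], [0, 0.0058, 0.0015, 0, 0, 0, 1], [0, 0.0058, 0.0015, 0, 0, 0, 1]]]}}

```text
time: 6.75
ee_pos: [0.5203, 0.1582, 0.0535]
ee_rot: [-0.117, 0.679, 0.714, -0.123]
contact_force: [-0.2, 0.1, -0.9]
gripper_width: 0.0134
```

Run:
```python
from h import *
from rig import vision,readout
s=readout.read_state(); print(s['time'],s['ee_pos'],s['gripper_width'],s['contact_force'])
go(jw(.0530,.0445,.051),pose(1.571+YAW,.34))
go(jw(.0550,.0445,.051),pose(1.571+YAW,.34))
im=vision.read_camera("scene"); cv2.imwrite('pics/s5.png',cv2.resize(im[180:300,190:310],None,fx=5,fy=5,interpolation=3))
```

```text
6.75 [0.52028181 0.15818488 0.05350021] 0.013420436764167919 [-0.19754712  0.14203715 -0.94248664]
t 6.75 shift [-0.0003  0.0009  0.0023] rot [ 0.0001 -0.0002 -0.0002] rows>= 0.050408010713256374 0.0017921536113572809
t 6.75 shift [-0.0003  0.0028  0.0017] rot [ 0.0001 -0.0002 -0.0002] rows>= 0.06574194789215272 0.0017921536113572809
```

View pics/s5.png

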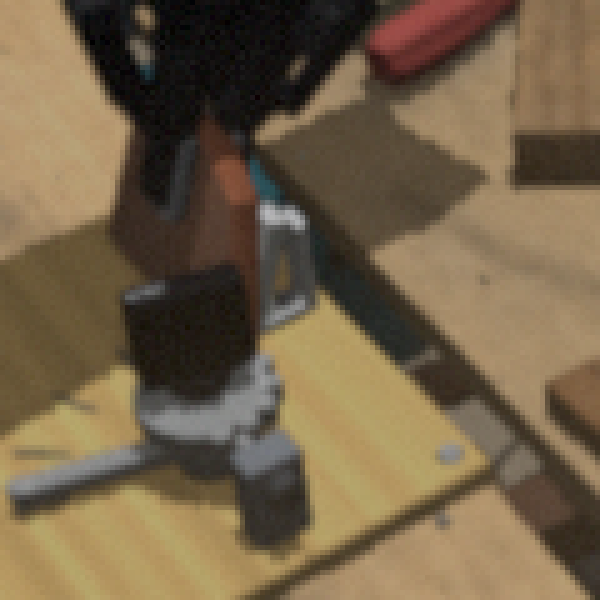

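Call:
{"api": "drive_tool", "payload": {"commands": [[[0, 0.001, -0.0003, 0, 0, 0, 1], [0, 0.002, -0.0006, 0, 0, 0, 1], [0, 0.0028, -0.001, 0, 0, 0, 1], [0, 0.0028, -0.001, 0, 0, 0, 1]]]}}

```text
time: 7.2
ee_pos: [0.5215, 0.1583, 0.0534]
ee_rot: [-0.118, 0.679, 0.714, -0.124]
contact_force: [-3.5, 0.1, 0.5]
gripper_width: 0.0135
```

Call:
{"api": "drive_tool", "payload": {"commands": [[[0, 0.0004, 0.001, 0, 0, 0, 1], [0, 0.0004, 0.002, 0, 0, 0, 1], [0, 0.0004, 0.003, 0, 0, 0, 1], [0, 0.0004, 0.003, 0, 0, 0, 1]]]}}

```text
time: 7.6
ee_pos: [0.5205, 0.1582, 0.0505]
ee_rot: [-0.118, 0.679, 0.714, -0.124]
contact_force: [-4.3, -0.5, 1.6]
gripper_width: 0.0131
```

Call:
{"api": "drive_tool", "payload": {"commands": [[[0, 0.0004, 0.001, 0, 0, 0, 1], [0, 0.0004, 0.0018, 0, 0, 0, 1], [0, 0.0004, 0.0018, 0, 0, 0, 1]]]}}

```text
time: 7.9
ee_pos: [0.5205, 0.1583, 0.0504]
ee_rot: [-0.118, 0.679, 0.714, -0.124]
contact_force: [-4.2, -0.2, 10.8]
gripper_width: 0.0136
```

Run:
```python
from h import *
from rig import vision,readout
s=readout.read_state(); print(s['time'],s['ee_pos'],s['gripper_width'],s['contact_force'],s['wrist_torque'])
im=vision.read_camera("scene"); cv2.imwrite('pics/s6.png',cv2.resize(im[180:300,190:310],None,fx=5,fy=5,interpolation=3))
im=vision.read_camera("wrist"); cv2.imwrite('pics/w6.png',im)
```

```text
7.9 [0.52052538 0.15828477 0.05036253] 0.01359990766963697 [-4.21828311 -0.2235414  10.76396774] [-0.16754058  1.43864312  0.08642545]
```

View pics/s6.png

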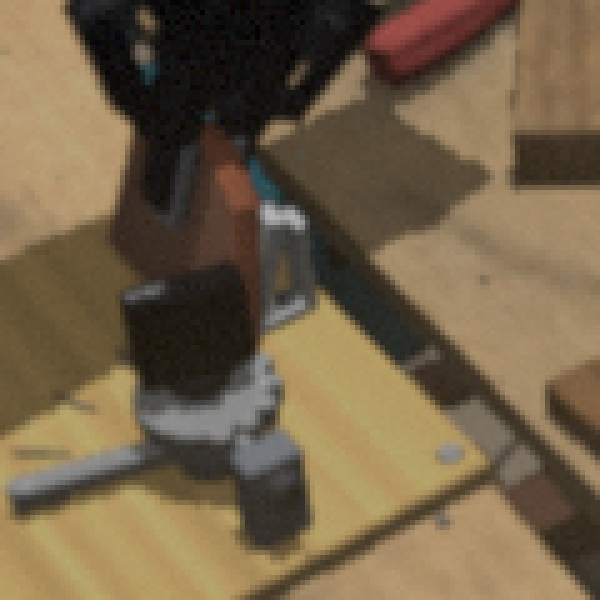

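View pics/w6.png

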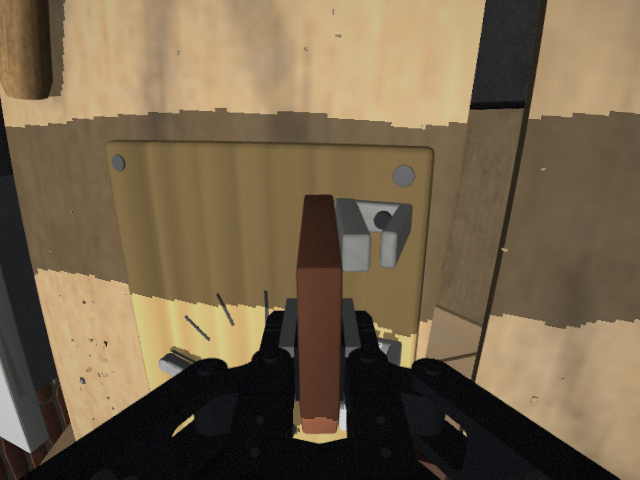

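The tile is on the base and flat against the struts: the wrist view shows its rear face meeting the strut at (340,220), and the force reads 10.8 N down. Next I release it.

Call:
{"api": "drive_tool", "payload": {"commands": [[[0, 0, 0, 0, 0, 0, 0.8], [0, 0, 0, 0, 0, 0, 0.75], [0, 0, 0, 0, 0, 0, 0.7], [0, 0, 0, 0, 0, 0, 0.6], [0, 0, 0, 0, 0, 0, 0.5], [0, 0, 0, 0, 0, 0, 0.5], [0, 0, 0, 0, 0, 0, 0.5]]]}}

```text
time: 8.7
ee_pos: [0.5206, 0.1583, 0.0502]
ee_rot: [-0.118, 0.679, 0.714, -0.124]
contact_force: [-0.9, 0.6, 0.3]
gripper_width: 0.0428
```

Run:
```python
from h import *
from rig import vision,readout
s=readout.read_state(); print(s['time'],s['ee_pos'],s['gripper_width'],s['contact_force'],s['wrist_torque'])
im=vision.read_camera("wrist"); cv2.imwrite('pics/w7.png',im)
```

```text
8.7 [0.52055909 0.15825176 0.0502435 ] 0.04282136270065742 [-0.94002226  0.56278826  0.32021711] [ 0.03021844 -0.27070223  0.01790726]
```

View pics/w7.png

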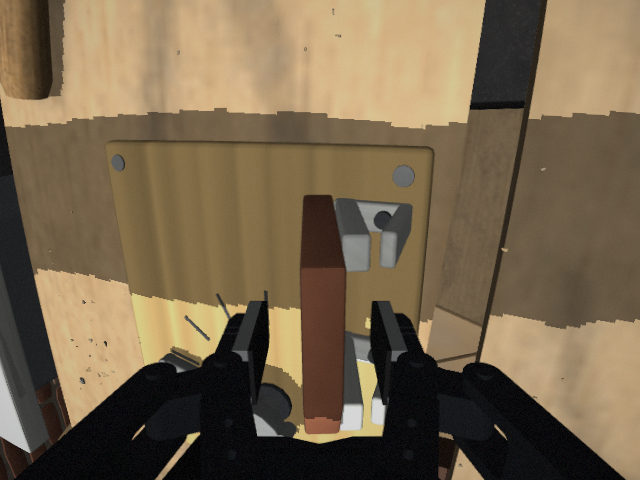

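Call:
{"api": "drive_tool", "payload": {"commands": [[[0, 0, -0.02, 0, 0, 0, 0.5], [0, 0, -0.05, 0, 0, 0, 0.5], [0, 0, -0.09, 0, 0, 0, 0.5], [0, 0, -0.14, 0, 0, 0, 0.3], [0, 0, -0.14, 0, 0, 0, 0.3], [0, 0, -0.14, 0, 0, 0, 0.3]]]}}

```text
time: 9.35
ee_pos: [0.5692, 0.1608, 0.1835]
ee_rot: [-0.117, 0.679, 0.714, -0.122]
contact_force: [0.3, -0.7, -0.3]
gripper_width: 0.0598
```

Run:
```python
from h import *
from rig import vision,readout
im=vision.read_camera("scene"); cv2.imwrite('pics/s8.png',cv2.resize(im[160:320,160:320],None,fx=3.7,fy=3.7,interpolation=3))
go([.478,.066,.20],pose(2.94))
```

```text
t 9.4 shift [-0.09   -0.0949  0.0148] rot [-0.2921 -0.2265 -1.3052] rows>= 2.632218780626597 9.04810591954099
```

View pics/s8.png

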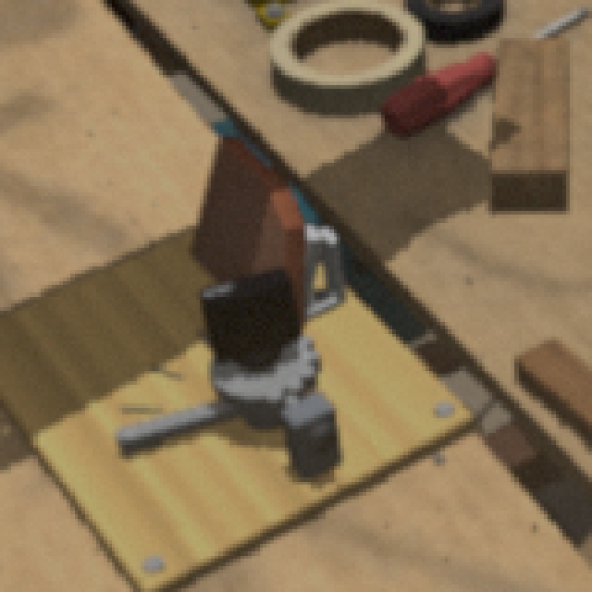

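The tile leans on the struts with its foot on the base. Next I move above the handle.

Call:
{"api": "drive_tool", "payload": {"commands": [[[-0.009, -0.0095, 0, -0.029, -0.023, -0.13, 0.1], [-0.018, -0.019, 0, -0.058, -0.045, -0.261, 0], [-0.027, -0.028, 0, -0.088, -0.068, -0.391, 0], [-0.036, -0.038, 0.002, -0.117, -0.091, -0.522, 0], [-0.045, -0.047, 0.004, -0.146, -0.113, -0.652, 0], [-0.054, -0.057, 0.006, -0.175, -0.136, -0.783, 0], [-0.063, -0.066, 0.008, -0.204, -0.159, -0.914, 0], [-0.072, -0.076, 0.01, -0.234, -0.181, -1.044, 0], [-0.081, -0.085, 0.012, -0.263, -0.204, -1.175, 0], [-0.09, -0.095, 0.0148, -0.2921, -0.2265, -1.3052, 0], [-0.09, -0.095, 0.0148, -0.2921, -0.2265, -1.3052, 0], [-0.09, -0.095, 0.0148, -0.2921, -0.2265, -1.3052, 0], [-0.09, -0.095, 0.0148, -0.2921, -0.2265, -1.3052, 0]]]}}

```text
time: 10.7
ee_pos: [0.4778, 0.0663, 0.1992]
ee_rot: [-0.001, 0.101, 0.995, -0.0]
contact_force: [0.7, 0.1, -0.1]
gripper_width: 0.0852
```

Run:
```python
from h import *
from rig import vision,readout
s=readout.read_state(); print(s['time'],s['ee_pos'],s['joint_pos'].round(2))
c=vision.get_calibration("wrist"); im=vision.read_camera("wrist"); cv2.imwrite('pics/w9.png',im); np.save('w9.npy',c,allow_pickle=True)
c=vision.get_calibration("top"); im=vision.read_camera("top"); cv2.imwrite('pics/t9.png',cv2.resize(im[240:370,190:340],None,fx=4,fy=4,interpolation=3))
```

```text
10.7 [0.47784057 0.06630042 0.19923727] [ 0.    0.04 -0.37  1.16  0.    0.21]
```

View pics/w9.png

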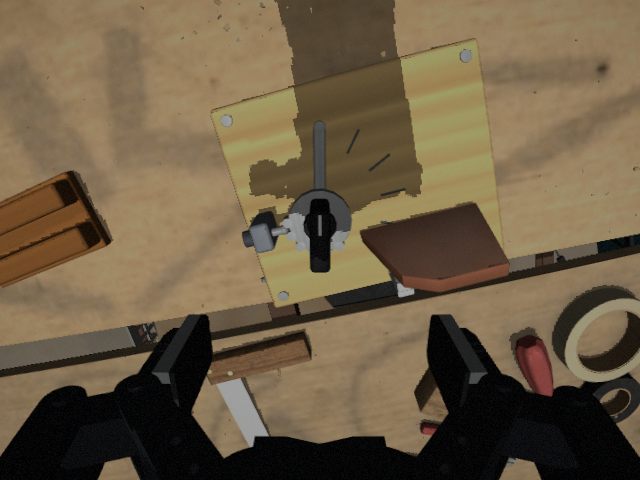

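The wrist view shows the bar handle at (320,235), lined up with the tool, the stop arm at (320,160), and the tile leaning at (440,245).

Run:
```python
from h import *
im=cv2.imread('pics/w9.png'); cv2.imwrite('pics/w9c.png',cv2.convertScaleAbs(cv2.resize(im[180:290,260:380],None,fx=5,fy=5,interpolation=3),alpha=2,beta=30))
```

```text
(no output)
```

View pics/w9c.png

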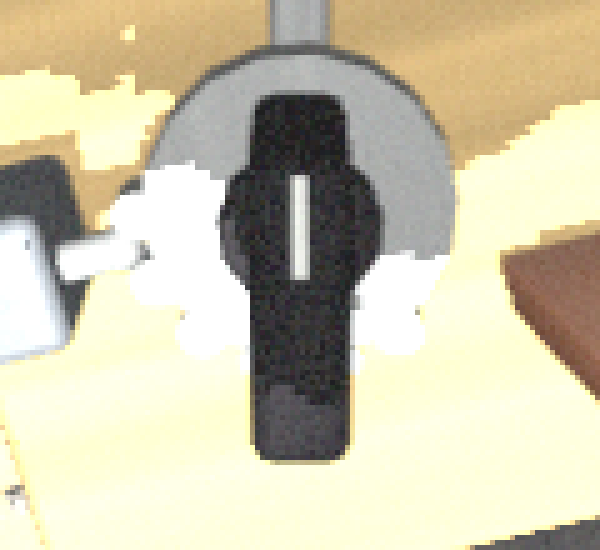

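View pics/t9.png

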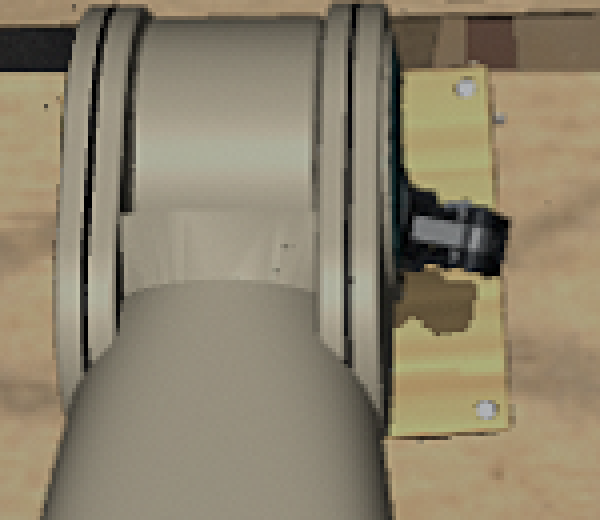

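Run:
```python
from h import *
np.set_printoptions(precision=4,suppress=True)
c=np.load('w9.npy',allow_pickle=True).item(); E=c["extrinsics"]; print("cam",-E[:3,:3].T@E[:3,3])
f=lambda L,k,o:(np.array(L,float)+.5)/k-.5+np.array(o); o=(260,180)
L=[[300,176],[300,280],[300,462],[252,455],[350,455],[250,300],[356,300],[300,97],[253,97],[345,97]]
for z in (.1,.06): print(z,onz(f(L,5,o),c,z))
print("wheel @.048", onz(f([[148,200],[456,200],[300,45]],5,o),c,.048))
print("stop tip", onz([[319.5,121.5],[319.8,185]],c,.027))
```

```text
cam [0.3964 0.0832 0.3421]
0.1 [[0.4606 0.0704 0.1   ]
 [0.4746 0.0676 0.1   ]
 [0.5002 0.0623 0.1   ]
 [0.4979 0.0561 0.1   ]
 [0.5006 0.0692 0.1   ]
 [0.476  0.0605 0.1   ]
 [0.4788 0.0743 0.1   ]
 [0.4503 0.0725 0.1   ]
 [0.4491 0.0666 0.1   ]
 [0.4515 0.0782 0.1   ]]
0.06 [[0.4712 0.0683 0.06  ]
 [0.4875 0.065  0.06  ]
 [0.5174 0.0589 0.06  ]
 [0.5147 0.0516 0.06  ]
 [0.5178 0.0669 0.06  ]
 [0.4891 0.0568 0.06  ]
 [0.4924 0.0728 0.06  ]
 [0.4592 0.0708 0.06  ]
 [0.4578 0.0639 0.06  ]
 [0.4606 0.0774 0.06  ]]
wheel @.048 [[0.4734 0.0433 0.048 ]
 [0.4832 0.0912 0.048 ]
 [0.4539 0.0719 0.048 ]]
stop tip [[0.4054 0.0818 0.027 ]
 [0.455  0.0719 0.027 ]]
```

Run:
```python
from h import *
go([.4786,.0667,.0655],pose(2.94))
```

```text
t 10.8 shift [-0.0003  0.0004  0.1341] rot [-0.0002 -0.0008 -0.0003] rows>= 2.681427165129581 0.005516964199220199
```

Call:
{"api": "drive_tool", "payload": {"commands": [[[-0.0003, 0.0004, 0.02, 0, -0.001, 0, 0.35], [-0.0003, 0.0004, 0.04, 0, -0.001, 0, 0.4], [-0.0003, 0.0004, 0.06, 0, -0.001, 0, 0.4], [-0.0003, 0.0004, 0.09, 0, -0.001, 0, 0.4], [-0.0003, 0.0004, 0.115, 0, -0.001, 0, 0.4], [-0.0003, 0.0004, 0.134, 0, -0.001, 0, 0.4], [-0.0003, 0.0004, 0.134, 0, -0.001, 0, 0.4], [-0.0003, 0.0004, 0.134, 0, -0.001, 0, 0.6], [-0.0003, 0.0004, 0.134, 0, -0.001, 0, 0.8], [-0.0003, 0.0004, 0.134, 0, -0.001, 0, 1], [-0.0003, 0.0004, 0.134, 0, -0.001, 0, 1], [-0.0003, 0.0004, 0.134, 0, -0.001, 0, 1], [-0.0003, 0.0004, 0.134, 0, -0.001, 0, 1]]], "grip_force": 70}}

```text
time: 12.1
ee_pos: [0.48, 0.0663, 0.0671]
ee_rot: [0.002, 0.101, 0.995, -0.0]
contact_force: [-1.2, -3.5, 5.9]
gripper_width: 0.013
```

Run:
```python
from h import *
from rig import vision,readout
s=readout.read_state(); print(s['time'],s['ee_pos'],s['gripper_width'],s['contact_force'],s['wrist_torque'],s['joint_pos'].round(2))
im=vision.read_camera("wrist"); cv2.imwrite('pics/w10.png',im)
```

```text
12.1 [0.47999442 0.0662612  0.0670678 ] 0.012969571561854383 [-1.17348118 -3.54934871  5.91539053] [-0.48618141  0.16259569  0.04072541] [ 0.    0.18 -0.53  0.86 -0.    0.21]
```

View pics/w10.png

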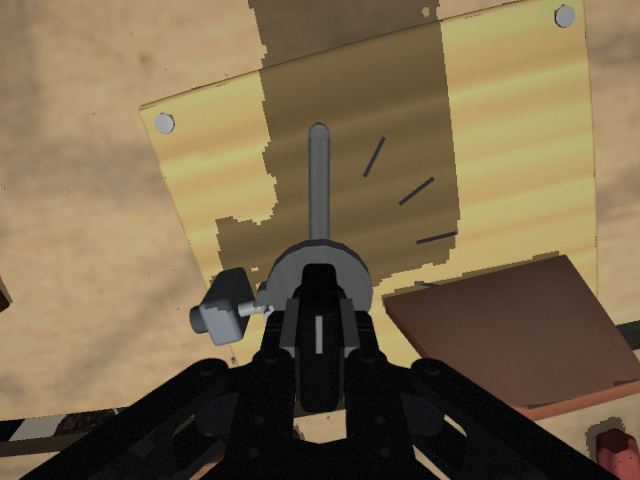

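The bar is held (13 mm opening). The wrist view shows the stop arm at (319,185), with the score marks at (373,157), (417,190), (437,238) and (428,284). Next I turn it to the first stop.

Call:
{"api": "drive_tool", "payload": {"commands": [[[0.0005, 0, 0, 0, 0, 0.08, 1], [0.001, 0, 0, 0, 0, 0.16, 1], [0.001, 0, 0, 0, 0, 0.24, 1], [0.001, 0, 0, 0, 0, 0.32, 1], [0.001, 0, 0, 0, 0, 0.4, 1], [0.001, 0, 0, 0, 0, 0.44, 1], [0.001, 0, 0, 0, 0, 0.44, 1], [0.001, 0, 0, 0, 0, 0.44, 1]]]}}

```text
time: 12.95
ee_pos: [0.4799, 0.0661, 0.0671]
ee_rot: [0.003, 0.315, 0.949, -0.0]
contact_force: [4.8, -2.4, -4.6]
gripper_width: 0.0133
```

Run:
```python
from h import *
from rig import vision,readout
s=readout.read_state(); print(s['time'],s['ee_pos'],s['gripper_width'],s['contact_force'],s['wrist_torque'],s['joint_pos'].round(2))
x=quat(s['ee_rot']).as_matrix()[:,0]; print("turned",2.94-np.arctan2(x[1],x[0]), quat(s['ee_rot']).as_matrix()[:,2])
im=vision.read_camera("wrist"); cv2.imwrite('pics/w11.png',im)
```

```text
12.95 [0.47992286 0.06612119 0.06714966] 0.013273399280599304 [ 4.81269538 -2.42943561 -4.63197323] [-0.47711269 -0.65688066  0.0067263 ] [ 0.    0.18 -0.53  0.86 -0.    0.65]
turned 0.44008291638905694 [ 0.00503623 -0.00192684 -0.99998546]
```

View pics/w11.png

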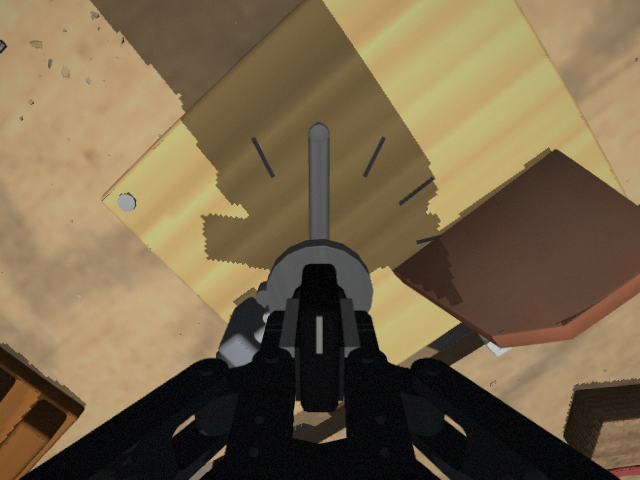

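First click: the arm covers the first mark and the home mark is now at (262,157). The torque about the axis is near zero. On to the second stop.

Call:
{"api": "drive_tool", "payload": {"commands": [[[0.0005, 0, 0, 0, 0, 0.08, 1], [0.0005, 0, 0, 0, 0, 0.16, 1], [0.0005, 0, 0, 0, 0, 0.24, 1], [0.0005, 0, 0, 0, 0, 0.32, 1], [0.0005, 0, 0, 0, 0, 0.4, 1], [0.0005, 0, 0, 0, 0, 0.44, 1], [0.0005, 0, 0, 0, 0, 0.44, 1], [0.0005, 0, 0, 0, 0, 0.44, 1]]]}}

```text
time: 13.8
ee_pos: [0.4798, 0.0661, 0.0671]
ee_rot: [0.003, 0.514, 0.857, 0.0]
contact_force: [3.6, -3.5, -5.0]
gripper_width: 0.0132
```

Run:
```python
from h import *
from rig import vision,readout
s=readout.read_state(); print(s['time'],s['ee_pos'],s['gripper_width'],s['contact_force'],s['wrist_torque'],s['joint_pos'].round(2))
x=quat(s['ee_rot']).as_matrix()[:,0]; print("turned",2.94-np.arctan2(x[1],x[0]), quat(s['ee_rot']).as_matrix()[:,2])
im=vision.read_camera("wrist"); cv2.imwrite('pics/w12.png',im)
```

```text
13.8 [0.47984792 0.0660649  0.06714381] 0.01323999118598298 [ 3.57834462 -3.50510123 -4.98810126] [-0.65269025 -0.54395103  0.00986253] [ 0.    0.18 -0.53  0.85 -0.    1.09]
turned 0.8792274686556243 [ 0.00560331 -0.00276669 -0.99998047]
```

View pics/w12.png

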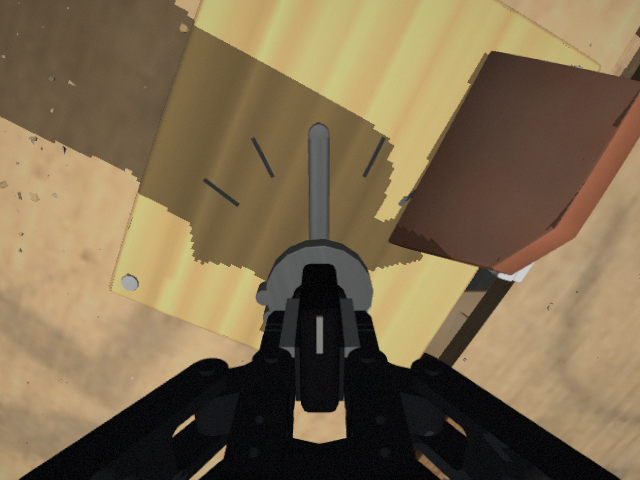

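Second click: there are two marks behind the arm, (262,157) and (220,192), and the third is ahead at (373,157). On to the third stop.

Call:
{"api": "drive_tool", "payload": {"commands": [[[0.0003, 0, 0, 0, 0, 0.08, 1], [0.0003, 0, 0, 0, 0, 0.16, 1], [0.0003, 0, 0, 0, 0, 0.24, 1], [0.0003, 0, 0, 0, 0, 0.32, 1], [0.0003, 0, 0, 0, 0, 0.4, 1], [0.0003, 0, 0, 0, 0, 0.44, 1], [0.0003, 0, 0, 0, 0, 0.44, 1], [0.0003, 0, 0, 0, 0, 0.44, 1]]]}}

```text
time: 14.65
ee_pos: [0.4798, 0.066, 0.0672]
ee_rot: [0.003, 0.689, 0.725, 0.001]
contact_force: [3.0, -4.1, -4.3]
gripper_width: 0.0128
```

Run:
```python
from h import *
from rig import vision,readout
s=readout.read_state(); print(s['time'],s['ee_pos'],s['gripper_width'],s['contact_force'],s['wrist_torque'],s['joint_pos'].round(2))
x=quat(s['ee_rot']).as_matrix()[:,0]; print("turned",2.94-np.arctan2(x[1],x[0]), quat(s['ee_rot']).as_matrix()[:,2])
im=vision.read_camera("wrist"); cv2.imwrite('pics/w13.png',im)
im=vision.read_camera("scene"); cv2.imwrite('pics/s13.png',cv2.resize(im[160:320,150:310],None,fx=3.7,fy=3.7,interpolation=3))
```

```text
14.65 [0.4797729  0.06603129 0.06716176] 0.012808664044872152 [ 2.97323802 -4.09218176 -4.25368147] [-0.75678694 -0.38355312  0.00696387] [ 0.01  0.18 -0.53  0.85 -0.    1.52]
turned 1.3178105395687634 [ 0.00569552 -0.00352063 -0.99997758]
```

View pics/w13.png

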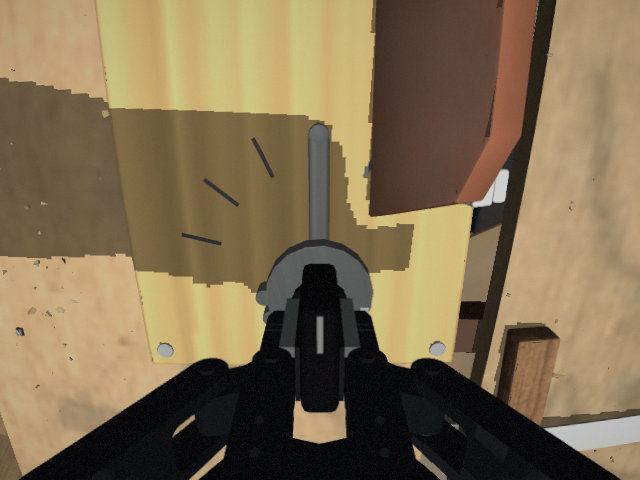

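View pics/s13.png

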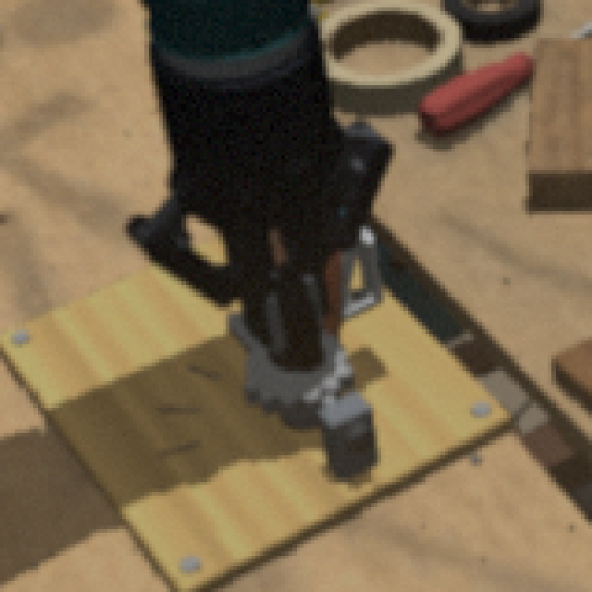

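Third stop: the angle reads 1.318 rad and there are three marks behind the arm, (262,157), (220,192) and (201,239). The arm lies parallel in front of the tile, which still leans on the struts. I'm handing the job in while still gripping the handle.

```bash
python3 -c "
from rig import bot; print(bot.close_job())"
```

```text
the job is handed in; nothing more can be done
None
```

The tile is leaning on the two struts, and the stop is at the third click with the gripper still holding its handle. I handed the job in at about 14.8 s of the 51 s allowed.

- **Tile:** I took the terracotta tile out of the rack and set it on its long edge against the struts. Measured before lowering, it was within about 1 mm of centred between them. I felt contact with both the struts and the base before letting go. It stayed leaning in every later picture in which it could be seen.
- **Indexing stop:** I turned it clockwise one stop at a time, checking after each. The turn read 0.440, 0.879 and 1.318 rad, with almost no torque about the spindle at each stop. At the end the home, first and second score marks lay behind the arm, and the arm sat parallel in front of the tile's foot.
- **Small disagreements:** My jig position from the first view was about 1–2 mm off the later close views. While gripping, the tool sat about 1.5 mm off the estimated spindle axis, which left a steady side force of about 5 N, far below the limits.
- **Not checked:** I did not measure the gap between the stop arm and the tile's foot, but the wrist view shows it clear. I also did not check each bystander tool separately at the end, but the arm made no contact with any of them.

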